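# Rake loose dowel pins into the tray's grooves

### The job

Four steel dowel pins lie askew across the ribs of the pin tray. Take the rake from its rest by its upright grip and comb the pins straight, so that each drops into a groove of its own: set the tines down on the ribs about the middle of the pins and draw the rake out along the ribs to one end wall, and comb again from the middle towards either end if a pin still lies across. Keep the tines riding on the ribs during a stroke but feel your way: do not bear down hard on the tray or press hard on a pin, and touch the pins with the rake only; put the rake back in its rest when all lie straight, and leave the caliper, the tin and the sanding block alone.

Things in the scene. Friction and masses are not known exactly. Their poses are not given: they have to be found in the camera images.
- tray: dark plastic pin tray, screwed to the bench, 156 (x) x 174 (y) x 22 (z); origin at the centre of its underside; x runs along the grooves to the far wall, y left, z up. End walls' inner faces at x = -70 and 70, side walls' at y = -81 and 81, all 22 high. Nine straight grooves at y = -72, -54, -36, -18, 0, 18, 36, 54, 72, floor 6 above the bench. Steel slides easily on it (friction about 0.2)
- rib_level (a point): middle of the tray at rib-top height, 10.5 above the bench (over the middle groove). Ten half-round ribs, 4.5 high over the floor, run the whole length of the tray along x at y = -81, -63, -45, -27, -9, 9, 27, 45, 63, 81; their tops are all at this height
- rake: grey rake with a light wooden grip, 130 to 210 g, the same from both sides; origin between the tine tips; x is the way it combs (either way), y along the bar, z up. Bar 14 (x) x 176 (y), from 21 to 43 above the tips. Eight upright steel tines of 4 diameter with round tips reach down from it at y = -63, -45, -27, -9, 9, 27, 45, 63 (the ribs' spacing: with tines over ribs the gaps lie over grooves)
- grip (a point): middle of the rake's upright grip, 66 above the tine tips: a slab 16 thick (x), 64 wide (y), from 43 to 89 above the tips; take it across its thickness, fingers before and behind the bar
- rest: dark plastic rest for the rake, fixed to the bench, 50 (x) x 176 (y); origin at the centre of its underside. The rake's bar lies along y in two slots at y = -79 and 79, seats 34 above the bench, slots 18 wide in x (2 play either side of the bar), prongs flared at the mouth, 54 high. With the rake seated its tine tips are 13 above the bench and it stands upright over the rest's origin
- pin_0: steel dowel pin, 8 diameter, 80 long with round ends, 31 g; origin at its centre, x along its axis. It starts lying across the ribs at 0.27 to 0.36 rad to the grooves, centre 14.5 above the bench, near the middle of the tray's length; the pins do not touch one another. In a groove its centre is 10 above the bench
- pin_1: a second such pin, same size and frame
- pin_2: a third such pin, same size and frame
- pin_3: a fourth such pin, same size and frame
- caliper: digital caliper lying flat to the left of the tray, 67 x 225 x 15, its y axis lengthwise; origin at the centre of its underside; a bystander
- nozzle_tin: round grey tin, 43 diameter, 21 high, to the right of the rest; origin at the centre of its underside; a bystander
- sanding_block: brick-red sanding block, 48 x 68 x 24, to the right; origin at the centre of its underside; a bystander

How it is judged:
On the way, in this order (a step that is already met when the one before it is completed fails the run):
1. the rake's tines are set down on the ribs about the middle of the pins (contact force between each of rake, rake and tray above 0.5 N and x of rake in the frame of tray between -0.03 and 0.03 m and z of each of rake, rake in the frame of tray below 0.013 m), for 0.1 s.
2. the rake is drawn outwards, its tines still riding on the ribs ((((contact force between rake and tray above 0.5 N and x of rake in the frame of tray above 0.032 m and z of rake in the frame of tray below 0.013 m) and (contact force between rake and tray above 0.5 N and x of rake in the frame of tray below 0.045 m and z of rake in the frame of tray below 0.013 m)) or ((contact force between rake and tray above 0.5 N and x of rake in the frame of tray below -0.032 m and z of rake in the frame of tray below 0.013 m) and (contact force between rake and tray above 0.5 N and x of rake in the frame of tray above -0.045 m and z of rake in the frame of tray below 0.013 m)))), for 0.02 s.
3. the rake reaches the end of the tray with its tines still riding on the ribs (((contact force between rake and tray above 0.5 N and x of rake in the frame of tray above 0.048 m and z of rake in the frame of tray below 0.013 m) or (contact force between rake and tray above 0.5 N and x of rake in the frame of tray below -0.048 m and z of rake in the frame of tray below 0.013 m))), for 0.1 s.
At the end, for the whole second after the job is handed in: Every pin lies in a groove (centre 8 to 11.5 mm above the tray's underside, within the tray) within 0.07 rad of the grooves' direction, at rest; the rake is seated in its rest (tine tips 11 to 16 mm above the bench, centred within 10 mm, upright within 0.08 rad), at rest (z of pin_0 in the frame of tray between 0.008 and 0.0115 m and angle between the x axis of each of pin_0, pin_1, pin_2, pin_3 and the x axis of tray, either way round below 0.07 rad and horizontal distance between each of pin_0, pin_1, pin_2, pin_3 and tray below 0.085 m and z of pin_1 in the frame of tray between 0.008 and 0.0115 m and z of pin_2 in the frame of tray between 0.008 and 0.0115 m and z of pin_3 in the frame of tray between 0.008 and 0.0115 m and linear speed of each of pin_0, pin_1, pin_2, pin_3, rake below 0.01 m/s and z of rake in the frame of rest between 0.011 and 0.016 m and horizontal distance between rake and rest below 0.01 m and angle between rake's own z axis and vertical below 0.08 rad); the robot touches nothing.
It fails at once if the rake is pressed on the tray with more than 18 N (contact force between rake and tray above 18 N).
It fails at once if the rake presses a pin with more than 15 N (contact force between rake and pin_0 above 15 N or contact force between rake and pin_1 above 15 N or contact force between rake and pin_2 above 15 N or contact force between rake and pin_3 above 15 N).
It fails at once if the gripper or arm touches a pin (contact force between any of the fingers, the arm and pin_0 above 0.5 N or contact force between any of the fingers, the arm and pin_1 above 0.5 N or contact force between any of the fingers, the arm and pin_2 above 0.5 N or contact force between any of the fingers, the arm and pin_3 above 0.5 N).
It fails at once if caliper, tin or sanding block is shifted by more than 15 mm (distance of any of caliper, nozzle_tin, sanding_block from where it was at the start of the episode above 0.015 m).
It also fails if it takes over 64 s, if anything falls off the work surface, if the arm or the gripper's body presses on something with over 40 N, if the wrist force passes 120 N, or if a joint passes its speed limit or range.

### The arm

A 6-joint arm with a two-finger parallel gripper is mounted at the origin on a cart in front of the work surface, level with it; the furniture and walls round the work are solid. World frame = base frame: x ahead of the robot, y to its left, z up, the work surface at z = 0. Lengths are in m, angles in rad, forces in N, time in s.
With the tool pointing down it reaches from about 0.2 to 0.875 m from the base axis. Payload 3.4 kg.
Tool frame: the origin (TCP) lies midway between the tips of the shut fingers; the grasp point (between the pads) lies env.grip_depth behind it (env.grip_depth is the distance from the TCP to the grasp point, in m); z points along the fingers, y is the line along which they close (so a half turn about z gives the same grasp; the last joint's range is limited). The gripper opens to 94 mm and grips with 3 to 60 N. Pads are 16 mm wide; open, the fingers measure 119 mm over their backs; the gripper's body (75 mm by 177 mm) begins 78 mm behind the grasp point.
Start: joints at [-1.242, 0.276, 1.505, -0, 1.361, -0.121], TCP at [0.25, -0.518, 0.205] pointing down, gripper open.
Joint ranges: [-2.89, 2.89], [-0.75, 2.08], [0.22, 2.7], [-1.18, 4.32], [0.11, 2.71], [-2.7, 2.7]. Speed limits (rad/s): [2.57, 2.57, 3.14, 3.14, 3.14, 3.14].

### API

Orientations are given as a unit quaternion [w, x, y, z].
In Python, from bench import env, imaging gives the robot as it stands.
- The arm moves only by the tool send_rows, never from a script. Its argument "plan" is a list of rows, each a list of 7 numbers: the opening, from 0 (shut) to 1 (fully open), then the shift along the tool's x, y, z in m, then the turn, a rotation vector about the tool's x, y, z in rad. A call has 1 to 20 rows; each row shifts and turns the commanded pose from where the row before left it, along the tool's axes as they then stand; what a row does not reach is not made up. A row lasts 1/12 s, in which the tool goes at most 41.7 mm and 7.16 degrees, less where a joint would pass 70% of its speed; a pose out of reach is approached as far as the arm can. A call with a gripper value outside its range is refused whole. The fingers move at their own pace and stop on an object; "grip_force" is the grip in N (left out, the last holds). Time passes only in rows, so rows that do not move let the fingers close. It gives the time, the measured TCP pose, the force, the opening and the grip force at its end, in the units of the state.
- env.state(): the state, without advancing time (a new reading comes with each control period).
- imaging.capture(name): name is "scene" or "top" or "wrist"; returns the picture (480x640x3 uint8, red, green, blue); there is no depth.
- imaging.camera_info(name): a dict with "camera_matrix" (3x3 intrinsics, pixels), "dist_coeffs" ([k1, k2, p1, p2, k3] as OpenCV has them; the pictures are not rectified), "R" (3x3) and "t" (3): a world point X has camera coordinates R X + t. Camera axes: x right, y down, z forward; pixel columns grow to the right and rows downward; lengths in m; the calibration is good to about 2 mm. A picture is of the moment at which its call begins: read the wrist's pose just before it. camera_info takes no time and is no camera call; for the wrist camera it gives the pose at the moment of the call.
- env.close_job(): hands the job in; it is judged then, once.
The state is a dict: "time_s": time; "q": joint angles; "qd": joint speeds; "joint_torque": joint torques, N m; "ee_pos": TCP position; "eef_rot": TCP orientation; "ft_force": force on the tool from outside, world axes, zero at the start; "ft_torque": the same for the moment, N m; "opening": finger opening in m; "grip_force": force on a finger pad.
Only numpy, scipy, OpenCV 4.12 (cv2) and the standard library are available. Lean on these libraries where they do the work, as an engineer would, in place of code of your own. Each camera call takes 0.05 s, during which the arm holds its last target. There are 200 camera calls.

## Working session

There is one attempt and no reset: what is moved stays moved. The work goes in short steps, Python scripts to look and compute and a tool call to move; the robot and the scene stay as the last step left them, time stands still between calls to the robot, and variables do not carry over. Pictures are saved under pics/ and viewed, at most 10 in all, crops included, and the job is handed in when it is done.

Besides the shell and the picture viewer there is one more tool, called after "Request:" as name([rows], argument=value, ...), one row to a line, values as JSON. send_rows: Moves the arm, as the interface text tells. Its arguments: {"type":"object","properties":{"plan":{"type":"array"},"grip_force":{"type":"number"}},"required":["plan"]}

```bash
mkdir -p pics; ls
python3 - <<'E'
from bench import env, imaging
import cv2
s=env.state(); print(s['time_s'],s['ee_pos'],s['eef_rot'],s['ft_force'],s['opening'],env.grip_depth)
for n in ("scene","top"):
    cv2.imwrite(f"pics/{n}0.png",imaging.capture(n)[:,:,::-1])
    i=imaging.camera_info(n); print(n,i)
E
```

```text
pics
0.0 [ 0.24981245 -0.51727177  0.20462734] [-8.89926382e-04  9.74816092e-01  2.23008487e-01 -1.01942609e-04] [ 0.39995487 -0.08214139 -0.31186574] 0.09369773297060478 0.0188
scene {'camera_matrix': array([[508.15630682,   0.        , 319.57371808],
       [  0.        , 508.15630682, 235.14252657],
       [  0.        ,   0.        ,   1.        ]]), 'dist_coeffs': array([-0.12042656,  0.        ,  0.        ,  0.        ,  0.        ]), 'R': array([[ 0.72296759, -0.69079682, -0.01084525],
       [-0.34181801, -0.34400671, -0.87453979],
       [ 0.60039846,  0.63597103, -0.48483249]]), 't': array([-0.42673614,  0.24584559,  1.17728918])}
top {'camera_matrix': array([[487.41462474,   0.        , 318.21398119],
       [  0.        , 487.41462474, 236.31497939],
       [  0.        ,   0.        ,   1.        ]]), 'dist_coeffs': array([-0.01305952,  0.        ,  0.        ,  0.        ,  0.        ]), 'R': array([[ 0.00715664, -0.99988085, -0.01367732],
       [-0.99223064, -0.00540166, -0.12429471],
       [ 0.12420602,  0.01446059, -0.99215108]]), 't': array([-0.05931509,  0.54232939,  1.1035003 ])}
```

View pics/top0.png

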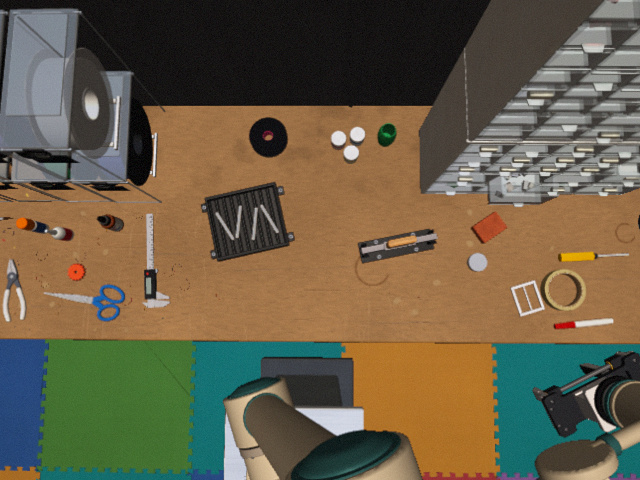

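View pics/scene0.png

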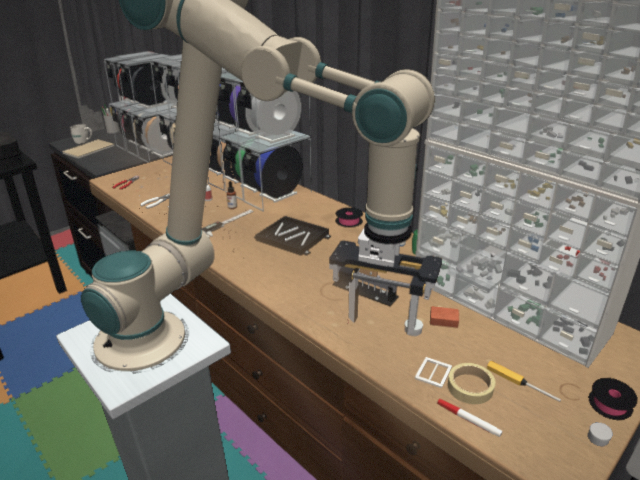

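The top view shows the tray at about (247,222) with four askew pins and the rake in its rest at about (398,245). The tin is at (478,262), the block at (489,227) and the caliper at (150,260). Next I'll enlarge this view to get accurate points.

Run:
```python
import cv2
im=cv2.imread("pics/top0.png")
a=cv2.resize(im[175:270,195:300],None,fx=5,fy=5,interpolation=cv2.INTER_CUBIC)
b=cv2.resize(im[220:270,350:445],None,fx=8,fy=8,interpolation=cv2.INTER_CUBIC)
cv2.imwrite("pics/a.png",a); cv2.imwrite("pics/b.png",b)
```

```text
(no output)
```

View pics/a.png

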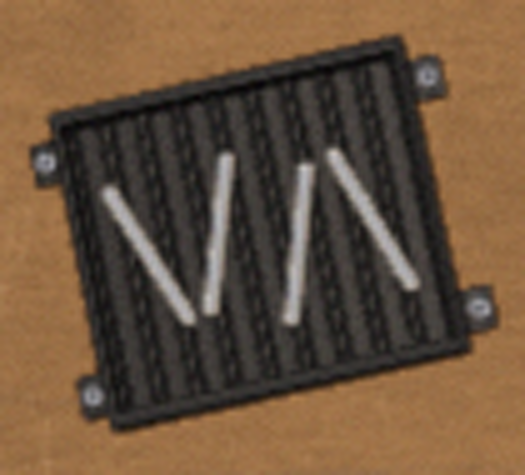

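View pics/b.png

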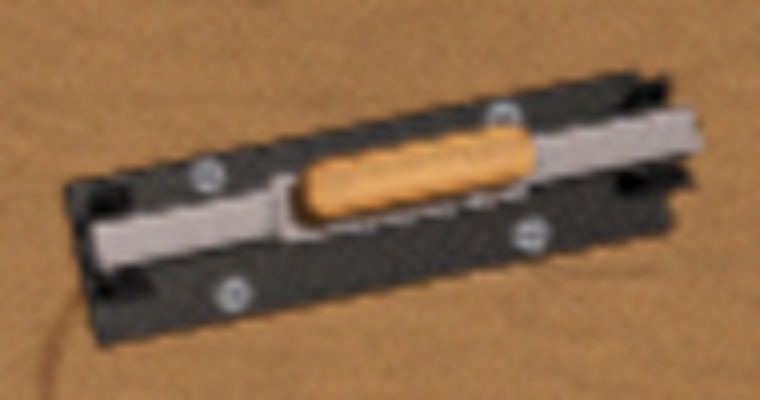

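Crop a shows the tray's rim corners at (52,118), (403,38), (470,345) and (115,428), with the four pins clearly visible. Crop b shows the bar ends at about (98,248) and (696,130), and the grip centred at about (420,172).

```bash
cat > h.py <<'E'
import numpy as np, cv2
from bench import env, imaging
from scipy.spatial.transform import Rotation as Ro
def p2w(ci,uv,z):
    uv=np.asarray(uv,float).reshape(-1,1,2)
    n=cv2.undistortPoints(uv,ci["camera_matrix"],ci["dist_coeffs"]).reshape(-1,2)
    R,t=np.array(ci["R"]),np.array(ci["t"]); c=-R.T@t
    d=np.c_[n,np.ones(len(n))]@R
    return c+d*((z-c[2])/d[:,2])[:,None]
def w2p(ci,X):
    return cv2.projectPoints(np.asarray(X,float).reshape(-1,3),cv2.Rodrigues(np.array(ci["R"]))[0],np.array(ci["t"]),ci["camera_matrix"],ci["dist_coeffs"])[0].reshape(-1,2)
def fit(model,world):  # 2D rigid: world=Rot(yaw) model + c
    m=np.asarray(model);w=np.asarray(world)[:,:2]
    mc,wc=m.mean(0),w.mean(0); H=(m-mc).T@(w-wc)
    y=np.arctan2(H[0,1]-H[1,0],H[0,0]+H[1,1]); c,s=np.cos(y),np.sin(y); Rm=np.array([[c,-s],[s,c]])
    res=(m-mc)@Rm.T+wc-w
    return wc-Rm@mc,y,np.abs(res).max()
E
python3 - <<'E'
from h import *
ci=imaging.camera_info("top")
A=lambda p:(np.array(p)+.5)/5-.5+[195,175]
B=lambda p:(np.array(p)+.5)/8-.5+[350,220]
r=p2w(ci,A([(52,118),(403,38),(470,345),(115,428)]),.022)
m=[(.078,.087),(.078,-.087),(-.078,-.087),(-.078,.087)]
tc,ty,res=fit(m,r);print("tray",tc,ty,res)
for n,p in {"screws":[(45,162),(428,75),(480,308),(93,396)]}.items():print(p2w(ci,A(p),.004).mean(0))
b=p2w(ci,B([(98,248),(696,130)]),.056);c,y,res=fit([(0,.088),(0,-.088)],b);print("bar",c,y,res)
print("screws rest",p2w(ci,B([(208,175),(505,115),(532,235),(235,295)]),.006).mean(0))
print("grip",p2w(ci,B([(420,172)]),.102))
c,s=np.cos(ty),np.sin(ty)
for e in [[(107,190),(190,320)],[(228,155),(210,312)],[(306,167),(290,322)],[(333,152),(415,287)]]:
    w=(p2w(ci,A(e),.0145)[:,:2]-tc)@np.array([[c,-s],[s,c]]);print("pin",w.mean(0).round(4),(w*1000).round(0).tolist(), np.arctan2(*(w[0]-w[1])[::-1]))
s=env.state();print(Ro.from_quat(s['eef_rot'],scalar_first=True).as_matrix().round(4))
for n,p,z in (("tin",(478,262),.02),("block",(489,227),.024)):print(n,p2w(ci,[p],z))
E
```

```text
tray [0.580307   0.11443925] 0.23290442533285705 0.002210128133316669
[0.58141003 0.11655496 0.004     ]
bar [ 0.52511602 -0.24088188] 0.2011088884969313 0.0009982183367197583
screws rest [ 0.52589542 -0.24032682  0.006     ]
grip [[ 0.52465692 -0.24009094  0.102     ]]
pin [0.0022 0.0553] [[37.0, 68.0], [-33.0, 42.0]] 0.35577064098702943
pin [0.0048 0.0202] [[41.0, 8.0], [-31.0, 32.0]] -0.31862387647553575
pin [-0.009  -0.0155] [[27.0, -27.0], [-45.0, -4.0]] -0.3114300645698249
pin [-0.0054 -0.0534] [[31.0, -41.0], [-42.0, -66.0]] 0.3239262616837815
[[ 9.005e-01  4.348e-01 -5.000e-04]
 [ 4.348e-01 -9.005e-01  1.500e-03]
 [ 2.000e-04 -1.600e-03 -1.000e+00]]
tin [[ 0.48589523 -0.42969777  0.02      ]]
block [[ 0.56812032 -0.45700287  0.024     ]]
```

Request:
send_rows([
  [1,0.0368,-0.0129,0.001,0,0,0],
  [1,0.0368,-0.0129,0.001,0,0,0],
  [1,0.0368,-0.0129,0.001,0,0,0],
  [1,0.0368,-0.0129,0.001,0,0,0],
  [1,0.0368,-0.0129,0.001,0,0,0],
  [1,0.0368,-0.0129,0.001,0,0,0],
  [1,0.0368,-0.0129,0.001,0,0,0],
  [1,0.0368,-0.0129,0.001,0,0,0],
  [1,0.0368,-0.0129,0.001,0,0,0],
  [1,0.0368,-0.0129,0.001,0,0,0],
  [1,0,0,0,0,0,-0.12],
  [1,0,0,0,0,0,-0.12],
  [1,0,0,0,0,0,-0.12],
  [1,0,0,0,0,0,-0.12],
  [1,0,0,0,0,0,-0.12],
  [1,0,0,0,0,0,-0.12],
  [1,0,0,0,0,0,-0.12],
  [1,0,0,0,0,0,-0.12],
  [1,0,0,0,0,0,-0.12],
  [1,0,0,0,0,0,-0.12],
])

```text
time_s: 1.77
ee_pos: [0.525, -0.2415, 0.1949]
eef_rot: [-0.001, 0.676, 0.736, -0.0]
ft_force: [-0.6, -0.1, -0.3]
opening: 0.0941
grip_force: 0.0
```

```bash
cat >> h.py <<'E'
def rel(tgt_xy, yaw_y, tgt_z=None):
    """shift in tool axes to put the TCP at xy (z), and turn about tool z to put tool y at yaw_y"""
    s=env.state(); R=Ro.from_quat(s['eef_rot'],scalar_first=True).as_matrix(); p=np.array(s['ee_pos'])
    d=np.array([*tgt_xy, p[2] if tgt_z is None else tgt_z])-p
    a=np.arctan2(R[1,1],R[0,1]); tn=(a-yaw_y+np.pi)%(2*np.pi)-np.pi
    print("t",round(s['time_s'],2),"p",p.round(4),"yaw_y",round(a,4),"tilt",R[:2,2].round(4),"F",np.round(s['ft_force'],2),"M",np.round(s['ft_torque'],2),"op",round(s['opening'],4),"grip",round(s['grip_force'],1),"q",np.round(s['q'],2))
    print("shift",(R.T@d).round(4),"turn z",round(tn,4)); return R,p
E
python3 - <<'E'
from h import *
rel((.525,-.2405),.2)
cv2.imwrite("pics/w1.png",imaging.capture("wrist")[:,:,::-1])
ci=imaging.camera_info("wrist")
print(w2p(ci,[(.525,-.2405,.102)]))
E
```

```text
t 1.77 p [ 0.525  -0.2415  0.1949] yaw_y 0.0849 tilt [-0.001   0.0005] F [-0.61 -0.15 -0.33] M [ 0.02 -0.06 -0.  ] op 0.0941 grip 0.0 q [-0.55  0.29  1.52 -0.    1.34 -0.64]
shift [0.0009 0.0001 0.    ] turn z -0.1151
[[317.02866456 246.84394497]]
```

View pics/w1.png

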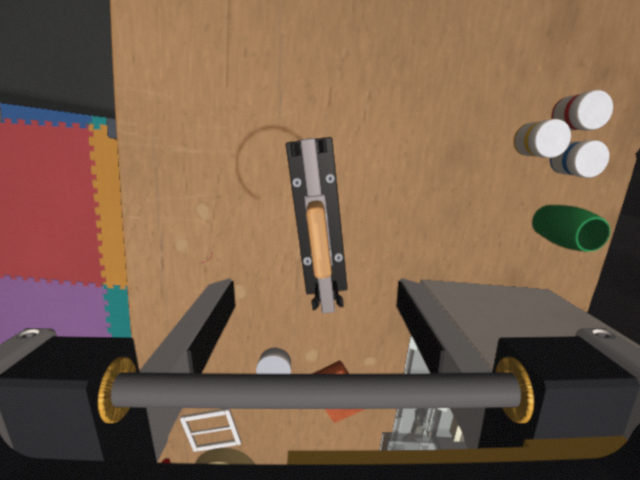

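The wrist view shows the bar ends at about (310,141) and (327,309), and the grip's top running from (316,203) to (322,277).

Run:
```python
from h import *
ci=imaging.camera_info("wrist")
b=p2w(ci,[(309.5,141),(327.5,309.5)],.056);print(b.mean(0),fit([(0,.088),(0,-.088)],b))
b=p2w(ci,[(316,202.5),(322.5,277)],.102);print(b.mean(0),fit([(0,.032),(0,-.032)],b))
print(p2w(ci,[(297,183),(330,179),(338,258),(307,262)],.006).mean(0))
```

```text
[ 0.52697466 -0.23761415  0.056     ] (array([ 0.52697466, -0.23761415]), np.float64(0.19480480063496375), np.float64(0.0033897433840760494))
[ 0.52648036 -0.23516067  0.102     ] (array([ 0.52648036, -0.23516067]), np.float64(0.17546565497115024), np.float64(0.0005031251775651224))
[ 0.52646339 -0.23897799  0.006     ]
```

Request:
send_rows([
  [1,0.0024,0.0012,0.01,0,0,-0.112],
  [1,0,0,0.025,0,0,0],
  [1,0,0,0.025,0,0,0],
  [1,0,0,0.025,0,0,0],
  [1,0,0,0.025,0,0,0],
  [1,0,0,0.0149,0,0,0],
  [1,0,0,0.01,0,0,0],
  [1,0,0,0,0,0,0],
  [0,0,0,0,0,0,0],
  [0,0,0,0,0,0,0],
  [0,0,0,0,0,0,0],
  [0,0,0,0,0,0,0],
  [0,0,0,0,0,0,0],
  [0,0,0,0,0,0,0],
  [0,0,0,0,0,0,0],
  [0,0,0,0,0,0,0],
  [0,0,0,0,0,0,0],
  [0,0,0,0,0,0,0],
], grip_force=40)

```text
time_s: 3.32
ee_pos: [0.5263, -0.2392, 0.0606]
eef_rot: [0.0, 0.636, 0.771, -0.0]
ft_force: [0.4, 0.9, 0.5]
opening: 0.0308
grip_force: 0.0
```

Run:
```python
from h import *
rel((.526,-.239),.197,.06)
```

```text
t 3.32 p [ 0.5263 -0.2392  0.0606] yaw_y 0.191 tilt [ 0.     -0.0001] F [0.43 0.9  0.5 ] M [-0.06 -0.09  0.02] op 0.0308 grip 0.0 q [-0.55  0.4   1.71 -0.    1.03 -0.74]
shift [ 0.0003 -0.0003  0.0006] turn z -0.006
```

Request:
send_rows([
  [0,0,0,0,0,0,0],
  [0,0,0,0,0,0,0],
  [0,0,0,0,0,0,0],
  [0,0,0,0,0,0,0],
  [0,0,0,0,0,0,0],
])

```text
time_s: 3.73
ee_pos: [0.5265, -0.2392, 0.0606]
eef_rot: [0.0, 0.636, 0.771, 0.0]
ft_force: [0.8, 0.1, -0.5]
opening: 0.0158
grip_force: 40.0
```

Run:
```python
from h import *
rel((.526,-.239),.197,.06)
```

```text
t 3.73 p [ 0.5265 -0.2392  0.0606] yaw_y 0.191 tilt [ 0.0003 -0.0001] F [ 0.83  0.1  -0.49] M [-0.02 -0.21  0.03] op 0.0158 grip 40.0 q [-0.55  0.4   1.71  0.    1.03 -0.74]
shift [ 0.0003 -0.0004  0.0006] turn z -0.006
```

Request:
send_rows([
  [0,0,0,-0.01,0,0,0],
  [0,0,0,-0.02,0,0,0],
  [0,0,0,-0.03,0,0,0],
  [0,0,0,-0.03,0,0,0],
  [0,0,0,-0.03,0,0,0],
  [0,0.02,0.01,0,0,0,-0.02],
  [0,0.033,0.02,0,0,0,-0.022],
  [0,0.033,0.02,0,0,0,0],
  [0,0.033,0.02,0,0,0,0],
  [0,0.033,0.02,0,0,0,0],
  [0,0.033,0.0209,0,0,0,0],
  [0,0.02,0.005,0,0,0,0],
  [0,0,0,0,0,0,0],
  [0,0,0,0,0,0,0],
])

```text
time_s: 4.9
ee_pos: [0.593, -0.0126, 0.1808]
eef_rot: [-0.0, 0.619, 0.785, -0.001]
ft_force: [0.1, -0.7, -1.4]
opening: 0.0155
grip_force: 40.0
```

Run:
```python
from h import *
rel((.581,.1155),.233)
cv2.imwrite("pics/w2.png",imaging.capture("wrist")[:,:,::-1])
```

```text
t 4.9 p [ 0.593  -0.0126  0.1808] yaw_y 0.2357 tilt [-0.0009 -0.0009] F [ 0.1  -0.67 -1.4 ] M [-0.01 -0.09 -0.02] op 0.0155 grip 40.0 q [-0.14  0.32  1.51 -0.    1.32 -0.37]
shift [ 1.273e-01  1.830e-02 -1.000e-04] turn z 0.0027
```

View pics/w2.png

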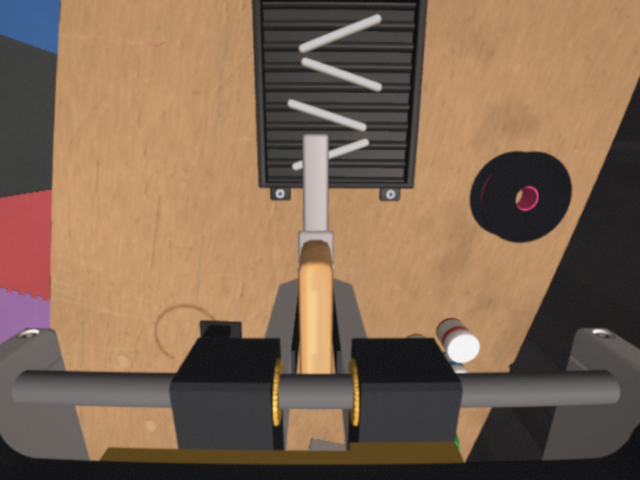

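The wrist view shows the rake held straight, with its far bar end at (316,135). The near part of the tray has wall corners at (260,187) and (413,187) and screws at (280,194) and (390,194). I'll rectify it at rib height to refine the tray pose.

Run:
```python
from h import *
ci=imaging.camera_info("wrist"); ct=imaging.camera_info("top")
tc=np.array([.581,.1155]);ty=.233
def rect(im,ci,z,xs=(-90,90),ys=(-100,100),k=2):
    gx=np.arange(xs[0],xs[1],1/k)/1e3; gy=np.arange(ys[1],ys[0],-1/k)/1e3
    Y,X=np.meshgrid(gy,gx[::-1],indexing='xy')   # rows x (far up), cols y (left positive)
    c,s=np.cos(ty),np.sin(ty)
    W=np.stack([tc[0]+c*X-s*Y,tc[1]+s*X+c*Y,np.full_like(X,z)],-1)
    p=w2p(ci,W).reshape(*X.shape,2).astype(np.float32)
    return cv2.remap(im,p[...,0],p[...,1],cv2.INTER_CUBIC)
w=rect(cv2.imread("pics/w2.png"),ci,.0105); t=rect(cv2.imread("pics/top0.png"),ct,.0105)
out=np.hstack([w,t])
for o in (0,400):
    for r in range(-81,82,18):
        x=int((100-r)*2)+o; cv2.line(out,(x,60),(x,75),(0,255,0),1); cv2.line(out,(x,300),(x,315),(0,255,0),1)
cv2.imwrite("pics/r.png",out)
print("bar end (+y)",p2w(ci,[(315.5,135)],.1808-.0476+.043))
R=Ro.from_quat(env.state()['eef_rot'],scalar_first=True).as_matrix();p=env.state()['ee_pos']
print("in tool",R.T@(p2w(ci,[(315.5,135)],.1808-.0476+.043)[0]-p))
print("screw mid wrist",p2w(ci,[(280,194),(390,194)],.004).mean(0))
A=lambda p:(np.array(p)+.5)/5-.5+[195,175]
print("screw mid top",p2w(ct,A([(428,75),(480,308)]),.004).mean(0))
```

```text
bar end (+y) [[0.57167433 0.07128037 0.1762    ]]
in tool [ 0.08763657 -0.00105602  0.00444715]
screw mid wrist [0.60400049 0.02466548 0.004     ]
screw mid top [0.60318296 0.02412835 0.004     ]
```

View pics/r.png

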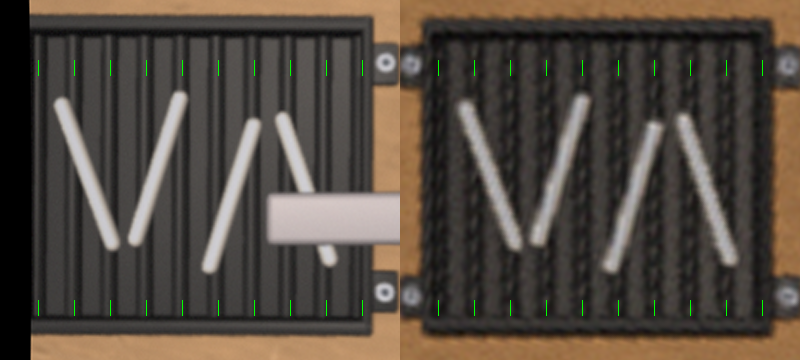

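The rectified views show the ribs lining up with my green marks to within about 1–2 mm. I'll measure the phase numerically.

Run:
```python
import cv2,numpy as np
g=cv2.cvtColor(cv2.imread("pics/r.png"),cv2.COLOR_BGR2GRAY).astype(float)
w=g[:,:400]
for a,b in ((78,90),(250,298)):
    pr=w[a:b,40:370].mean(0) if a>200 else w[a:b,40:370].mean(0)
    # fold at 36 px; col of y: (100-y)*2
    print(a,"folded from rib col", [round(np.median([w[a:b,(int((100-r)*2)+d)].mean() for r in (45,27,9,-9,-27,-45,-63)])) for d in range(-18,19)])
print("side wall right",w[100:250:1,340:385].mean(0).round().astype(int).tolist())
t=g[:,400:]
print("top", [round(np.median([t[255:298,(int((100-r)*2)+d)].mean() for r in (63,45,27,9,-9,-27,-45,-63)])) for d in range(-18,19)])
```

```text
78 folded from rib col [79, 79, 79, 79, 78, 73, 67, 58, 50, 45, 45, 48, 56, 65, 73, 78, 78, 71, 61, 51, 44, 40, 37, 39, 47, 57, 69, 77, 81, 82, 82, 82, 81, 82, 82, 82, 82]
250 folded from rib col [68, 68, 67, 67, 66, 64, 59, 52, 46, 45, 47, 53, 59, 65, 68, 66, 64, 57, 50, 43, 40, 37, 38, 42, 50, 56, 62, 65, 68, 68, 68, 68, 68, 68, 68, 68, 69]
side wall right [116, 116, 116, 116, 116, 116, 115, 113, 110, 105, 99, 93, 91, 92, 95, 99, 103, 105, 104, 101, 96, 92, 94, 98, 103, 106, 108, 106, 104, 101, 101, 105, 115, 127, 142, 151, 159, 160, 161, 161, 161, 161, 161, 161, 161]
top [65, 64, 63, 61, 59, 56, 52, 47, 43, 40, 37, 35, 35, 36, 38, 41, 44, 45, 45, 42, 39, 35, 32, 31, 32, 36, 40, 44, 49, 54, 59, 62, 64, 65, 65, 66, 66]
```

Request:
send_rows([
  [0,0.02,0.003,0,0,0,0.0077],
  [0,0.03,0.004,0,0,0,0],
  [0,0.03,0.004,0,0,0,0],
  [0,0.029,0.004,0,0,0,0],
  [0,0.02,0.0037,0,0,0,0],
  [0,0,0,0.015,0,0,0],
  [0,0,0,0.025,0,0,0],
  [0,0,0,0.025,0,0,0],
  [0,0,0,0.02,0,0,0],
  [0,0,0,0.01,0,0,0],
  [0,0,0,0.008,0,0,0],
  [0,0,0,0,0,0,0],
  [0,0,0,0,0,0,0],
  [0,0,0,0,0,0,0],
])

```text
time_s: 6.12
ee_pos: [0.5839, 0.1161, 0.0789]
eef_rot: [0.001, 0.623, 0.782, 0.001]
ft_force: [0.2, -0.2, -1.4]
opening: 0.0159
grip_force: 40.0
```

Run:
```python
from h import *
rel((.5811,.1172),.228,.0581)
cv2.imwrite("pics/w3.png",imaging.capture("wrist")[:,:,::-1])
```

```text
t 6.12 p [0.5839 0.1161 0.0789] yaw_y 0.2247 tilt [0.0026 0.0001] F [ 0.21 -0.15 -1.44] M [-0.04 -0.06 -0.03] op 0.0159 grip 40.0 q [ 0.08  0.4   1.65 -0.    1.09 -0.15]
shift [ 0.0017 -0.0026  0.0207] turn z -0.0033
```

View pics/w3.png

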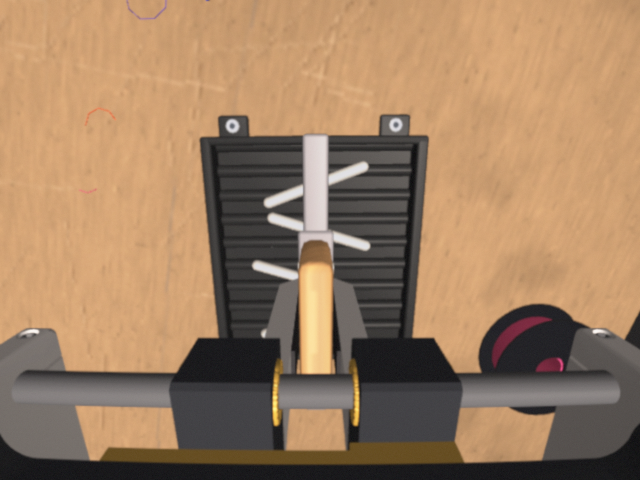

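The rake is above the tray, with screws visible at (232,126) and (396,125) and the bar end at (316,135).

Run:
```python
from h import *
rel((.5811,.1172),.228,.0581)
ci=imaging.camera_info("wrist")
f=p2w(ci,[(232,126),(396,125)],.004)
n=np.array([.6040,.02467]); v=f.mean(0)[:2]
c=(n+v)/2; d=v-n
print("far",v,"centre",c,"yaw",np.arctan2(-d[0],d[1]),"yaw x",np.arctan2(*(f[1]-f[0])[1::-1]))
z=env.state()['ee_pos'][2]-.0476+.043
b=p2w(ci,[(315.5,135)],z);print("bar end",b)
for y in (.2247,.228):
    e=np.array([-np.sin(y),np.cos(y)]);print("rake centre",b[0,:2]-.088*e)
```

```text
t 6.17 p [0.5839 0.1163 0.0789] yaw_y 0.225 tilt [0.0027 0.0001] F [ 0.76  0.07 -1.14] M [-0.08 -0.13  0.03] op 0.0159 grip 40.0 q [ 0.08  0.4   1.65 -0.    1.09 -0.15]
shift [ 0.0015 -0.0025  0.0208] turn z -0.003
far [0.56039802 0.21054065] centre [0.58219901 0.11760533] yaw 0.23041616940618598 yaw x 0.230559866642714
bar end [[0.56331371 0.20144605 0.07432927]]
rake centre [0.58292133 0.11565828]
rake centre [0.58320432 0.11572345]
```

Request:
send_rows([
  [0,0.0018,-0.0015,0.003,0,0,-0.005],
  [0,0,0,0.004,0,0,0],
  [0,0,0,0.003,0,0,0],
  [0,0,0,0.001,0,0,0],
  [0,0,0,0.001,0,0,0],
  [0,0,0,0.001,0,0,0],
  [0,0,0,0.001,0,0,0],
  [0,0,0,0,0,0,0],
  [0,0,0,0,0,0,0],
])

```text
time_s: 6.92
ee_pos: [0.5809, 0.1178, 0.0635]
eef_rot: [0.0, 0.621, 0.784, -0.0]
ft_force: [-0.6, 0.5, -1.2]
opening: 0.0158
grip_force: 40.0
```

Run:
```python
from h import *
rel((.5814,.1175),.2305,.0581)
```

```text
t 6.92 p [0.5809 0.1178 0.0635] yaw_y 0.2303 tilt [ 0.     -0.0001] F [-0.59  0.47 -1.23] M [-0.03 -0.05  0.02] op 0.0158 grip 40.0 q [ 0.08  0.41  1.67 -0.    1.06 -0.15]
shift [-0.0004  0.0004  0.0054] turn z -0.0002
```

Request:
send_rows([
  [0,0,0,0.001,0,0,0],
  [0,0,0,0.001,0,0,0],
  [0,0,0,0.001,0,0,0],
  [0,0,0,0.0005,0,0,0],
  [0,0,0,0.0005,0,0,0],
  [0,0,0,0,0,0,0],
  [0,0,0,0,0,0,0],
])

```text
time_s: 7.5
ee_pos: [0.5808, 0.1178, 0.0595]
eef_rot: [0.0, 0.621, 0.784, -0.0]
ft_force: [-0.0, -0.4, -0.6]
opening: 0.0163
grip_force: 40.0
```

Run:
```python
from h import *
rel((.5814,.1175),.2305,.0581)
```

```text
t 7.5 p [0.5808 0.1178 0.0595] yaw_y 0.2303 tilt [-0.0001 -0.0001] F [-0.03 -0.38 -0.59] M [ 0.02 -0.07 -0.07] op 0.0163 grip 40.0 q [ 0.08  0.42  1.68 -0.    1.05 -0.15]
shift [-0.0004  0.0005  0.0014] turn z -0.0002
```

Request:
send_rows([
  [0,0,0,0.0004,0,0,0],
  [0,0,0,0.0004,0,0,0],
  [0,0,0,0,0,0,0],
])

```text
time_s: 7.75
ee_pos: [0.5808, 0.1179, 0.0587]
eef_rot: [-0.0, 0.621, 0.784, -0.0]
ft_force: [-0.4, -0.4, -1.1]
opening: 0.0158
grip_force: 40.0
```

Request:
send_rows([
  [0,0,0,0.0003,0,0,0],
  [0,0,0,0.0003,0,0,0],
  [0,0,0,0,0,0,0],
])

```text
time_s: 8.0
ee_pos: [0.5808, 0.1178, 0.0581]
eef_rot: [-0.0, 0.621, 0.784, -0.0]
ft_force: [-0.2, 0.2, -1.4]
opening: 0.0158
grip_force: 40.0
```

Request:
send_rows([
  [0,0,0,0.0003,0,0,0],
  [0,0,0,0.0003,0,0,0],
  [0,0,0,0,0,0,0],
])

```text
time_s: 8.25
ee_pos: [0.5809, 0.1179, 0.0579]
eef_rot: [0.0, 0.621, 0.784, 0.0]
ft_force: [-1.0, -0.6, 1.1]
opening: 0.0158
grip_force: 40.0
```

Request:
send_rows([
  [0,0,0,0.0003,0,0,0],
  [0,0,0,0,0,0,0],
])

```text
time_s: 8.42
ee_pos: [0.581, 0.1178, 0.0578]
eef_rot: [0.0, 0.621, 0.784, 0.0]
ft_force: [-2.1, 0.3, 4.1]
opening: 0.0158
grip_force: 40.0
```

Request:
send_rows([
  [0,0,0,0,0,0,0],
  [0,0,0.001,0,0,0,0],
  [0,0,0.0015,0,0,0,0],
  [0,0,0.0015,0,0,0,0],
  [0,0,0.0015,0,0,0,0],
  [0,0,0.0015,0,0,0,0],
  [0,0,0.0015,0,0,0,0],
])

```text
time_s: 9.0
ee_pos: [0.5893, 0.1199, 0.0577]
eef_rot: [0.0, 0.621, 0.784, 0.0]
ft_force: [-2.1, -0.1, 5.3]
opening: 0.016
grip_force: 40.0
```

Run:
```python
from h import *
rel((.5822,.1176),.2305,.0581)
```

```text
t 9.0 p [0.5893 0.1199 0.0577] yaw_y 0.2302 tilt [0.0002 0.0001] F [-2.08 -0.09  5.3 ] M [-0.03  0.33 -0.03] op 0.016 grip 40.0 q [ 0.09  0.43  1.66  0.    1.05 -0.15]
shift [-0.0006 -0.0074 -0.0004] turn z -0.0003
```

Request:
send_rows([
  [0,0,0.002,-0.0001,0,0,0],
  [0,0,0.002,0,0,0,0],
  [0,0,0.002,0,0,0,0],
  [0,0,0.002,0,0,0,0],
  [0,0,0.002,0,0,0,0],
  [0,0,0.002,0,0,0,0],
  [0,0,0.002,0,0,0,0],
  [0,0,0.002,0,0,0,0],
])

```text
time_s: 9.67
ee_pos: [0.6049, 0.1236, 0.0577]
eef_rot: [0.0, 0.621, 0.784, 0.0]
ft_force: [-2.6, -0.2, 5.1]
opening: 0.016
grip_force: 40.0
```

Request:
send_rows([
  [0,0,0.002,0,0,0,0],
  [0,0,0.002,0,0,0,0],
  [0,0,0.002,0,0,0,0],
  [0,0,0.002,0,0,0,0],
])

```text
time_s: 10.0
ee_pos: [0.6127, 0.1254, 0.0577]
eef_rot: [0.0, 0.621, 0.784, 0.0]
ft_force: [-1.7, -0.0, 5.7]
opening: 0.0161
grip_force: 40.0
```

Run:
```python
from h import *
rel((.5822,.1176),.2305,.0581)
```

```text
t 10.0 p [0.6127 0.1254 0.0577] yaw_y 0.2302 tilt [0.0002 0.0001] F [-1.71 -0.04  5.66] M [-0.04  0.33  0.04] op 0.0161 grip 40.0 q [ 0.09  0.46  1.61  0.    1.08 -0.14]
shift [-0.0006 -0.0315 -0.0004] turn z -0.0003
```

Request:
send_rows([
  [0,0,0.002,0,0,0,0],
  [0,0,0.002,0,0,0,0],
  [0,0,0.002,0,0,0,0],
  [0,0,0.002,0,0,0,0],
  [0,0,0.002,0,0,0,0],
  [0,0,0.002,0,0,0,0],
])

```text
time_s: 10.5
ee_pos: [0.6244, 0.1281, 0.0577]
eef_rot: [0.0, 0.621, 0.784, 0.0]
ft_force: [-1.4, -1.5, 6.0]
opening: 0.0156
grip_force: 40.0
```

Request:
send_rows([
  [0,0,0.002,0,0,0,0],
  [0,0,0.002,0,0,0,0],
  [0,0,0.002,0,0,0,0],
  [0,0,0.002,0,0,0,0],
  [0,0,0.002,0,0,0,0],
  [0,0,0,0,0,0,0],
  [0,0,0,0,0,0,0],
  [0,0,0,0,0,0,0],
])

```text
time_s: 11.17
ee_pos: [0.6351, 0.1306, 0.0578]
eef_rot: [0.001, 0.621, 0.784, 0.001]
ft_force: [0.7, 1.2, 3.9]
opening: 0.0156
grip_force: 40.0
```

Run:
```python
from h import *
rel((.5822,.1176),.2305,.0581)
cv2.imwrite("pics/t4.png",imaging.capture("top")[:,:,::-1])
```

```text
t 11.17 p [0.6351 0.1306 0.0578] yaw_y 0.2302 tilt [0.0026 0.0005] F [0.7  1.18 3.9 ] M [ 0.15 -0.28 -0.04] op 0.0156 grip 40.0 q [ 0.1   0.49  1.55  0.    1.1  -0.13]
shift [-0.0006 -0.0545 -0.0005] turn z -0.0003
```

Request:
send_rows([
  [0,0,-0.001,0,0,0,0],
  [0,0,-0.002,0,0,0,0],
  [0,0,-0.0025,0,0,0,0],
  [0,0,-0.0025,0,0,0,0],
  [0,0,-0.0025,0,0,0,0],
  [0,0,-0.0025,0,0,0,0],
  [0,0,-0.0025,0,0,0,0],
  [0,0,-0.0025,0,0,0,0],
])

```text
time_s: 11.88
ee_pos: [0.6168, 0.126, 0.0577]
eef_rot: [0.001, 0.621, 0.784, 0.0]
ft_force: [1.8, 0.4, 5.0]
opening: 0.0154
grip_force: 40.0
```

Request:
send_rows([
  [0,0,-0.0025,0,0,0,0],
  [0,0,-0.0025,0,0,0,0],
  [0,0,-0.0025,0,0,0,0],
  [0,0,-0.0025,0,0,0,0],
  [0,0,-0.0025,0,0,0,0],
  [0,0,-0.0025,0,0,0,0],
  [0,0,-0.0025,0,0,0,0],
  [0,0,-0.0025,0,0,0,0],
])

```text
time_s: 12.55
ee_pos: [0.5973, 0.1214, 0.0577]
eef_rot: [0.001, 0.621, 0.784, 0.0]
ft_force: [1.8, 0.7, 5.9]
opening: 0.016
grip_force: 40.0
```

Request:
send_rows([
  [0,0,-0.002,0,0,0,0],
  [0,0,-0.002,0,0,0,0],
  [0,0,-0.002,0,0,0,0],
  [0,0,-0.002,0,0,0,0],
  [0,0,-0.002,0,0,0,0],
  [0,0,-0.002,0,0,0,0],
])

```text
time_s: 13.05
ee_pos: [0.5856, 0.1187, 0.0577]
eef_rot: [0.001, 0.621, 0.784, 0.0]
ft_force: [2.0, 0.6, 5.0]
opening: 0.0156
grip_force: 40.0
```

Run:
```python
from h import *
rel((.5822,.1176),.2305,.0581)
```

```text
t 13.05 p [0.5856 0.1187 0.0577] yaw_y 0.2303 tilt [ 0.0015 -0.0001] F [1.98 0.58 5.02] M [ 0.09 -0.46 -0.01] op 0.0156 grip 40.0 q [ 0.08  0.42  1.67 -0.    1.05 -0.15]
shift [-0.0003 -0.0036 -0.0004] turn z -0.0002
```

Forces are low and steady, so I'll carry on to the −x end.

Request:
send_rows([
  [0,0,-0.002,0,0,0,0],
  [0,0,-0.002,0,0,0,0],
  [0,0,-0.002,0,0,0,0],
  [0,0,-0.002,0,0,0,0],
  [0,0,-0.002,0,0,0,0],
  [0,0,-0.002,0,0,0,0],
  [0,0,-0.002,0,0,0,0],
])

```text
time_s: 13.63
ee_pos: [0.572, 0.1156, 0.0577]
eef_rot: [0.001, 0.621, 0.784, 0.0]
ft_force: [2.0, -0.1, 6.1]
opening: 0.0161
grip_force: 40.0
```

Request:
send_rows([
  [0,0,-0.002,0,0,0,0],
  [0,0,-0.002,0,0,0,0],
  [0,0,-0.002,0,0,0,0],
  [0,0,-0.002,0,0,0,0],
  [0,0,-0.002,0,0,0,0],
  [0,0,-0.002,0,0,0,0],
  [0,0,-0.002,0,0,0,0],
])

```text
time_s: 14.22
ee_pos: [0.5584, 0.1124, 0.0577]
eef_rot: [0.001, 0.621, 0.784, 0.0]
ft_force: [0.5, 0.8, 4.0]
opening: 0.0157
grip_force: 40.0
```

Request:
send_rows([
  [0,0,-0.002,0,0,0,0],
  [0,0,-0.002,0,0,0,0],
  [0,0,-0.002,0,0,0,0],
  [0,0,-0.002,0,0,0,0],
  [0,0,-0.002,0,0,0,0],
  [0,0,-0.002,0,0,0,0],
  [0,0,-0.002,0,0,0,0],
])

```text
time_s: 14.8
ee_pos: [0.5448, 0.1092, 0.0577]
eef_rot: [0.001, 0.621, 0.784, 0.0]
ft_force: [1.7, 0.6, 5.4]
opening: 0.0156
grip_force: 40.0
```

Request:
send_rows([
  [0,0,-0.002,0,0,0,0],
  [0,0,-0.002,0,0,0,0],
  [0,0,-0.002,0,0,0,0],
  [0,0,-0.002,0,0,0,0],
  [0,0,-0.001,0,0,0,0],
  [0,0,0,0,0,0,0],
])

```text
time_s: 15.3
ee_pos: [0.5354, 0.107, 0.0577]
eef_rot: [0.0, 0.621, 0.784, 0.0]
ft_force: [0.1, 0.8, 5.7]
opening: 0.0158
grip_force: 40.0
```

Run:
```python
from h import *
rel((.5822,.1176),.2305,.0581)
```

```text
t 15.3 p [0.5354 0.107  0.0577] yaw_y 0.2303 tilt [ 0.0006 -0.0003] F [0.11 0.8  5.72] M [ 0.08 -0.28  0.03] op 0.0158 grip 40.0 q [ 0.07  0.36  1.79 -0.    1.   -0.16]
shift [-0.0004  0.0479 -0.0004] turn z -0.0002
```

Request:
send_rows([
  [0,0,0,-0.005,0,0,0],
  [0,0,0,-0.015,0,0,0],
  [0,0,0,-0.03,0,0,0],
  [0,0,0,-0.03,0,0,0],
  [0,0,0,-0.03,0,0,0],
  [0,0,0,-0.013,0,0,0],
  [0,-0.02,0.002,0,0,0,0],
  [0,-0.03,0.003,0,0,0,0],
  [0,-0.035,0.003,0,0,0,0],
  [0,-0.035,0.003,0,0,0,0],
  [0,-0.03,0.002,0,0,0,0],
  [0,-0.015,0,0,0,0,0],
  [0,0,0,0,0,0,0],
  [0,0,0,0,0,0,0],
])

```text
time_s: 16.47
ee_pos: [0.5845, -0.0502, 0.1792]
eef_rot: [-0.002, 0.622, 0.783, -0.0]
ft_force: [-0.2, -0.2, -1.7]
opening: 0.0156
grip_force: 40.0
```

Run:
```python
from h import *
rel((.5265,-.2392),.191)
w=imaging.capture("wrist")[:,:,::-1]; t=imaging.capture("top")[:,:,::-1]
cv2.imwrite("pics/w5.png",w)
a=cv2.resize(t[175:270,195:300],None,fx=4,fy=4,interpolation=cv2.INTER_CUBIC)
b=w[0:280,200:460]
b=cv2.resize(b,None,fx=380/280,fy=380/280)
cv2.imwrite("pics/c5.png",np.hstack([a,b]))
```

```text
t 16.47 p [ 0.5845 -0.0502  0.1792] yaw_y 0.2286 tilt [-0.0035  0.0017] F [-0.17 -0.22 -1.73] M [-0.04 -0.1  -0.02] op 0.0156 grip 40.0 q [-0.2   0.31  1.52  0.    1.31 -0.43]
shift [-1.709e-01 -9.930e-02 -1.000e-04] turn z 0.0376
```

View pics/c5.png

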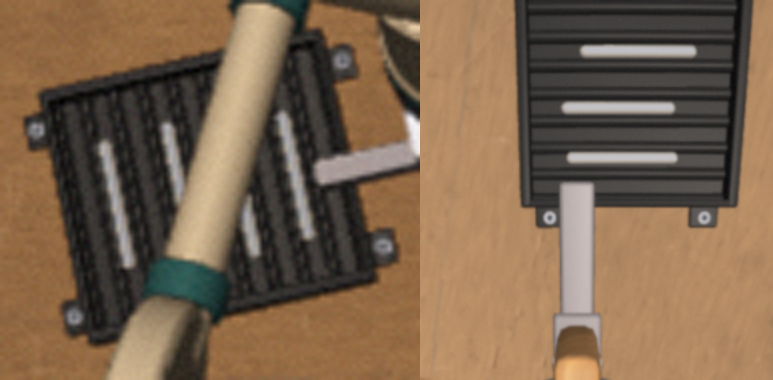

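All four pins lie straight in their own grooves in both views: the top crop shows parallel pins at about (115,200), (175,160), (250,240) and (295,180). Now I'll return the rake.

Request:
send_rows([
  [0,-0.016,-0.01,0,0,0,0],
  [0,-0.031,-0.018,0,0,0,0],
  [0,-0.034,-0.02,0,0,0,0],
  [0,-0.034,-0.02,0,0,0,0],
  [0,-0.034,-0.02,0,0,0,0],
  [0,-0.015,-0.008,0,0,0,0],
  [0,-0.0069,-0.0033,0,0,0,0.0376],
  [0,0,0,0.02,0,0,0],
  [0,0,0,0.02,0,0,0],
  [0,0,0,0.01,0,0,0],
  [0,0,0,0,0,0,0],
  [0,0,0,0,0,0,0],
  [0,0,0,0,0,0,0],
  [0,0,0,0,0,0,0],
])

```text
time_s: 17.73
ee_pos: [0.5293, -0.2393, 0.1316]
eef_rot: [0.001, 0.636, 0.772, 0.0]
ft_force: [0.6, 0.9, -1.5]
opening: 0.0158
grip_force: 40.0
```

Run:
```python
from h import *
rel((.5265,-.2392),.191,.0606)
```

```text
t 17.73 p [ 0.5293 -0.2393  0.1316] yaw_y 0.1933 tilt [ 0.0021 -0.0011] F [ 0.6   0.92 -1.45] M [ 0.01 -0.09 -0.01] op 0.0158 grip 40.0 q [-0.54  0.33  1.61  0.    1.19 -0.74]
shift [ 0.0008 -0.0028  0.071 ] turn z 0.0023
```

Request:
send_rows([
  [0,0.0006,-0.0028,0.01,0,0,0.0023],
  [0,0,0,0.015,0,0,0],
  [0,0,0,0.01,0,0,0],
  [0,0,0,0,0,0,0],
  [0,0,0,0,0,0,0],
  [0,0,0,0,0,0,0],
  [0,0,0,0,0,0,0],
])

```text
time_s: 18.32
ee_pos: [0.5259, -0.2398, 0.0961]
eef_rot: [0.001, 0.637, 0.771, 0.0]
ft_force: [1.0, 0.7, -1.4]
opening: 0.0161
grip_force: 40.0
```

Run:
```python
from h import *
rel((.5265,-.2392),.191,.0606)
```

```text
t 18.32 p [ 0.5259 -0.2398  0.0961] yaw_y 0.1903 tilt [ 0.0013 -0.0008] F [ 0.99  0.66 -1.4 ] M [-0.01 -0.09 -0.04] op 0.0161 grip 40.0 q [-0.55  0.36  1.67 -0.    1.11 -0.74]
shift [0.0005 0.0006 0.0355] turn z -0.0007
```

Request:
send_rows([
  [0,0.0004,0.0006,0.008,0,0,0],
  [0,0,0,0.006,0,0,0],
  [0,0,0,0.005,0,0,0],
  [0,0,0,0.003,0,0,0],
  [0,0,0,0.003,0,0,0],
  [0,0,0,0,0,0,0],
])

```text
time_s: 18.82
ee_pos: [0.5263, -0.2389, 0.0699]
eef_rot: [0.0, 0.637, 0.771, 0.0]
ft_force: [1.2, 1.6, -1.1]
opening: 0.0154
grip_force: 40.0
```

Request:
send_rows([
  [0,0,0,0.002,0,0,0],
  [0,0,0,0.002,0,0,0],
  [0,0,0,0.002,0,0,0],
  [0,0,0,0.002,0,0,0],
  [0,0,0,0,0,0,0],
])

```text
time_s: 19.23
ee_pos: [0.5263, -0.2391, 0.0621]
eef_rot: [0.0, 0.637, 0.771, 0.0]
ft_force: [2.0, -0.0, -1.9]
opening: 0.0156
grip_force: 40.0
```

Run:
```python
from h import *
rel((.5265,-.2392),.191,.0606)
```

```text
t 19.23 p [ 0.5263 -0.2391  0.0621] yaw_y 0.1906 tilt [ 0.0008 -0.0003] F [ 2.02 -0.01 -1.92] M [ 0.03 -0.57  0.17] op 0.0156 grip 40.0 q [-0.55  0.39  1.71  0.    1.04 -0.74]
shift [-0.0002  0.0002  0.0015] turn z -0.0004
```

Nearly seated. I'll lower the last 1.2 mm, open, and withdraw.

Request:
send_rows([
  [0,0,0,0.0006,0,0,0],
  [0,0,0,0.0006,0,0,0],
  [0,0,0,0,0,0,0],
])

```text
time_s: 19.48
ee_pos: [0.5262, -0.239, 0.0613]
eef_rot: [0.0, 0.637, 0.771, 0.0]
ft_force: [2.8, 1.0, -1.9]
opening: 0.0157
grip_force: 40.0
```

Request:
send_rows([
  [1,0,0,0,0,0,0],
  [1,0,0,0,0,0,0],
  [1,0,0,0,0,0,0],
  [1,0,0,0,0,0,0],
  [1,0,0,0,0,0,0],
  [1,0,0,0,0,0,0],
  [1,0,0,0,0,0,0],
  [1,0,0,0,0,0,0],
  [1,0,0,0,0,0,0],
  [1,0,0,0,0,0,0],
  [1,0,0,-0.01,0,0,0],
  [1,0,0,-0.02,0,0,0],
  [1,0,0,-0.03,0,0,0],
  [1,0,0,-0.03,0,0,0],
  [1,0,0,-0.03,0,0,0],
  [1,0,0,-0.02,0,0,0],
  [1,0,0,0,0,0,0],
  [1,0,0,0,0,0,0],
])

```text
time_s: 20.98
ee_pos: [0.5264, -0.2392, 0.2028]
eef_rot: [0.002, 0.637, 0.771, 0.0]
ft_force: [-0.3, -0.0, -0.7]
opening: 0.0939
grip_force: 0.0
```

Run:
```python
from h import *
rel((.5265,-.2392),.191)
w=imaging.capture("wrist")[:,:,::-1]; t=imaging.capture("top")[:,:,::-1]
a=cv2.resize(t[175:270,195:300],None,fx=4,fy=4,interpolation=cv2.INTER_CUBIC)
cv2.imwrite("pics/c6.png",np.hstack([a,cv2.resize(w[100:340,220:440],None,fx=380/240,fy=380/240)]))
ci=imaging.camera_info("wrist")
print(w2p(ci,[(.5265-np.cos(.191)*0+np.sin(.191)*s*.088,-.2392-np.cos(.191)*s*.088,.056) for s in (-1,1)]))
```

```text
t 20.98 p [ 0.5264 -0.2392  0.2028] yaw_y 0.1904 tilt [ 0.0028 -0.0018] F [-0.33 -0.05 -0.72] M [-0.01 -0.09  0.03] op 0.0939 grip 0.0 q [-0.55  0.28  1.51 -0.    1.35 -0.74]
shift [0.     0.0001 0.    ] turn z -0.0006
[[318.11355438 142.25481644]
 [317.91213411 314.84468169]]
```

View pics/c6.png

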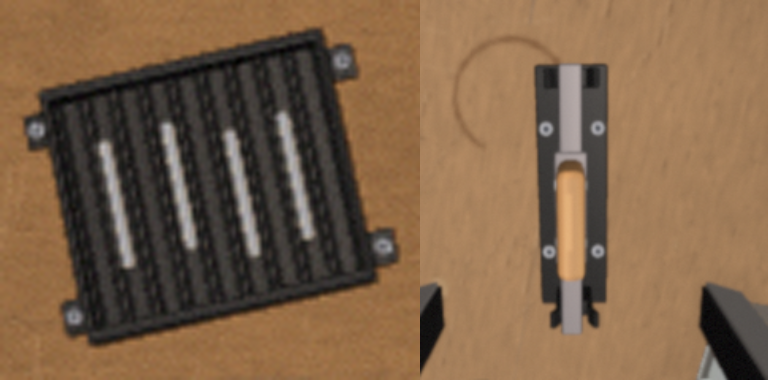

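The left crop shows four parallel pins, each in its own groove, at about (115,205), (178,185), (242,192) and (295,175). The right crop shows the rake seated in both slots and upright, with the gripper clear of it.

```bash
python3 -c "
from bench import env
print(env.close_job())"
```

```text
the job is handed in; nothing more can be done
None
```

I handed the job in at about 21 s: the last images show all four pins straight in their own grooves and the rake seated in its rest with the gripper clear, and the wrist force during the strokes came to about 8 N on the tray at most; the judge returned no score.

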